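# Stir the deburring stones

### The job

Take the standing stirring rod by its handle and, with its foot down in the stoneware dish, stir the ceramic stones round until every one of them has been shifted by about its own width from where it lay. Keep all stones in the dish, do not touch them with the fingers, and do not knock or press hard on the dish. Then stand the rod back upright on the cork pad, setting it down before you let go, and leave everything else where it is.

Things in the scene. Friction and masses are not known exactly. Their poses are not given: they have to be found in the camera images.
- dish: Round open stoneware dish, fixed to the shelf. Outside 188 mm across at the rim and 45 mm high, inside 166 mm across at its flat floor. Origin: centre of its underside, on the shelf; z up. The inner floor is 6 mm above the origin, the rim 45 mm above it.
- pad: Square cork pad, 110 x 110 mm and 8 mm thick, fixed to the shelf. Origin: centre of its underside (its top is 8 mm above the origin); x and y along its sides.
- stirrer: Loose steel stirring rod that stands upright by itself on a broad round foot, 115 mm tall, about 150 g. Foot: disc 30 mm across and 16 mm thick; then a 12 mm shaft; handle: round black grip 20 mm across, from 60 to 115 mm above the underside of the foot. Origin: centre of the foot's underside; z runs up along the rod. Hold it firmly (30 N or more) for stirring: in a weak grip it can tilt when stones crowd against it. Stands on the cork pad at the start.
- stone1: One of six alike brown ceramic deburring stones in the dish: drum-shaped, 30 mm across, 20 mm high, about 34 g, smooth and slippery (slides easily, friction about 0.15), loose on the dish's floor. Origin: centre of its underside. At the start part of the dish's floor is clear of stones, wide enough to lower the rod's foot there.
- stone2: One of six alike brown ceramic deburring stones in the dish: drum-shaped, 30 mm across, 20 mm high, about 34 g, smooth and slippery (slides easily, friction about 0.15), loose on the dish's floor. Origin: centre of its underside. At the start part of the dish's floor is clear of stones, wide enough to lower the rod's foot there.
- stone3: One of six alike brown ceramic deburring stones in the dish: drum-shaped, 30 mm across, 20 mm high, about 34 g, smooth and slippery (slides easily, friction about 0.15), loose on the dish's floor. Origin: centre of its underside. At the start part of the dish's floor is clear of stones, wide enough to lower the rod's foot there.
- stone4: One of six alike brown ceramic deburring stones in the dish: drum-shaped, 30 mm across, 20 mm high, about 34 g, smooth and slippery (slides easily, friction about 0.15), loose on the dish's floor. Origin: centre of its underside. At the start part of the dish's floor is clear of stones, wide enough to lower the rod's foot there.
- stone5: One of six alike brown ceramic deburring stones in the dish: drum-shaped, 30 mm across, 20 mm high, about 34 g, smooth and slippery (slides easily, friction about 0.15), loose on the dish's floor. Origin: centre of its underside. At the start part of the dish's floor is clear of stones, wide enough to lower the rod's foot there.
- stone6: One of six alike brown ceramic deburring stones in the dish: drum-shaped, 30 mm across, 20 mm high, about 34 g, smooth and slippery (slides easily, friction about 0.15), loose on the dish's floor. Origin: centre of its underside. At the start part of the dish's floor is clear of stones, wide enough to lower the rod's foot there.
- punch: Bystander, loose: small square steel punch, 26 mm square foot, 60 mm tall; on the cabinet's sill. Origin: centre of its underside.
- die_cap: Bystander, loose: blue nylon die cap, round, 36 mm across, 20 mm high; on the cabinet's sill. Origin: centre of its underside.
- gauge_block: Bystander, loose: steel gauge block, 35 x 12 mm, 30 mm high; lying or standing on the shelf near the dish and pad. Origin: centre of its underside.
- sleeve: Bystander, loose: brass ejector sleeve, upright tube 32 mm across, 40 mm high; lying or standing on the shelf near the dish and pad. Origin: centre of its underside.
- oil_bottle: Bystander, loose: small white bottle, 44 mm across, 85 mm high; lying or standing on the shelf near the dish and pad. Origin: centre of its underside.
- die_ring: Bystander, loose: flat dark steel die ring, 56 mm across, 18 mm high; lying or standing on the shelf near the dish and pad. Origin: centre of its underside.
Things that resemble listed ones, but are neither listed nor needed, are in the scene too. What is shaped like the stone5 but green is not meant.

How it is judged (in metres and radians):
On the way, in this order (a step that is already met when the one before it is completed fails the run):
1. the rod's foot is lowered among the stones, down in the dish (horizontal distance between stirrer and dish below 0.08 m and z of stirrer in the frame of dish below 0.02 m), for 0.1 s.
2. all six stones are shifted from where they lay (20 mm or more each, at one time) with the rod's foot still low in the dish (all of step 1 and distance of each of stone1, stone2, stone3, stone4, stone5, stone6 from where it was at the start of the episode above 0.02 m), for 0.1 s.
3. the rod's foot is set down on the cork pad while the fingers still hold it (x of stirrer in the frame of pad between -0.045 and 0.045 m and y of stirrer in the frame of pad between -0.045 and 0.045 m and z of stirrer in the frame of pad below 0.013 m and contact force between the fingers and stirrer above 0.5 N), for 0.05 s.
At the end, for the whole second after the job is handed in: The rod stands released, upright (within 0.1 rad) and at rest on the cork pad, its foot's centre within 45 mm of the pad's centre along both sides; all six stones lie in the dish (x of stirrer in the frame of pad between -0.045 and 0.045 m and y of stirrer in the frame of pad between -0.045 and 0.045 m and z of stirrer in the frame of pad between 0.004 and 0.013 m and angle between stirrer's own z axis and vertical below 0.1 rad and linear speed of stirrer below 0.02 m/s and horizontal distance between each of stone1, stone2, stone3, stone4, stone5, stone6 and dish below 0.085 m and z of each of stone1, stone2, stone3, stone4, stone5, stone6 in the frame of dish below 0.035 m); the robot touches nothing.
It fails at once if the rod knocks or presses on the dish with more than 20 N (contact force between stirrer and dish above 20 N).
It fails at once if the arm or fingers push on the dish with more than 20 N (contact force between any of the fingers, the arm and dish above 20 N).
It fails at once if a stone leaves the dish (horizontal distance between any of stone1, stone2, stone3, stone4, stone5, stone6 and dish above 0.095 m).
It fails at once if the fingers touch a stone (contact force between the fingers and stone1 above 1 N or contact force between the fingers and stone2 above 1 N or contact force between the fingers and stone3 above 1 N or contact force between the fingers and stone4 above 1 N or contact force between the fingers and stone5 above 1 N or contact force between the fingers and stone6 above 1 N).
It fails at once if a bystander is moved more than 25 mm or tipped over (distance of any of punch, die_cap, gauge_block, sleeve, oil_bottle, die_ring from where it was at the start of the episode above 0.025 m or angle between any of punch, die_cap, gauge_block, sleeve, oil_bottle, die_ring's own z axis and vertical above 0.5 rad).
It also fails if it takes over 67 s, if anything falls off the work surface, if the arm or the gripper's body presses on something with over 40 N, if the wrist force passes 120 N, or if a joint passes its speed limit or range.

### The arm

A 6-joint arm with a two-finger parallel gripper is mounted at the origin on the work surface. World frame = base frame: x ahead of the robot, y to its left, z up, the work surface at z = 0. Lengths are in m, angles in degrees, forces in N, time in s.
With the tool pointing down it reaches from about 0.375 to 0.9 m from the base axis. Payload 3.1 kg.
Tool frame: the origin (TCP) lies between the finger pads; the fingertips stand 11 mm ahead of it and the grasp point (between the pads) lies 8 mm behind it; x points along the fingers, y is the direction in which the jaws open and shut, and the axes are right-handed (so a half turn about x gives the same grasp; the last joint's range is limited). The gripper opens to 87 mm and grips with 3 to 60 N. Pads are 19 mm wide; open, the fingers measure 117 mm over their backs; the gripper's body (75 mm by 190 mm) begins 51 mm behind the grasp point.
Start: joints at [-83.91, 30.224, 82.088, -0, 67.689, -10.227], TCP at [0.176, -0.6, 0.234] pointing down, gripper open.
Joint ranges: [-176.69, 176.69], [-43.24, 126.21], [12.49, 139.97], [-82, 262], [0, 151.66], [-163.58, 163.58]. Speed limits (degrees/s): [159.86, 159.86, 180, 180, 180, 180].

### API

Orientations are given as a 3x3 rotation matrix whose columns are the frame's x, y, z axes.
In Python, from rig import bot gives the robot as it stands.
- The arm moves only by the shell command python3 -m inch 'ROWS' [OPENING]. ROWS is a JSON object of lists of equal length, an entry for each row: "dp": the shift along the tool's x, y, z in mm, a list of three; "yaw": the turn about the tool's x in degrees. In form: {"dp": [[tx, ty, tz], ...], "yaw": [yaw, ...]}. A call has 1 to 20 rows; each row shifts and turns the commanded pose from where the row before left it, along the tool's axes as they then stand; what a row does not reach is not made up. A row lasts 1/12 s, in which the tool goes at most 41.7 mm and 7.16 degrees, less where a joint would pass 70% of its speed; a pose out of reach is approached as far as the arm can. A call is refused whole if a number of a shift passes 41.7 or a number of a turn 7.16, either way. A call with a gripper value outside its range is refused whole. OPENING is the finger opening in mm, from 0 to 87, set as the call begins (- or left out, the last holds). The fingers move at their own pace and stop on an object; the grip force is fixed at half the most. Time passes only in rows, so rows that do not move let the fingers close. It gives the time, the measured TCP pose, the force and the opening at its end, in the units of the state.
- bot.read_state(): the state, without advancing time (a new reading comes with each control period).
- bot.capture(name): name is "scene" or "top"; returns a dict with "color" (420x560x3 uint8, red, green, blue), "intrinsics" (3x3 intrinsics, pixels), "pose" (4x4, takes a point from camera to world coordinates). Camera axes: x right, y down, z forward; pixel columns grow to the right and rows downward; lengths in m; the calibration is good to about 2 mm. A picture is of the moment at which its call begins. There is no depth.
- bot.hand_in(): hands the job in, once; it reports no verdict.
The state is a dict: "time_s": time; "joint_positions": joint angles; "qvel": joint speeds; "tau": joint torques, N m; "position": TCP position; "tcp_rot": TCP orientation; "force": force on the tool from outside, world axes, zero at the start; "moment": the same for the moment, N m; "opening": opening from 0.0 (shut) to 1.0 (fully open).
Only numpy, scipy, OpenCV 4.12 (cv2) and the standard library are available. Lean on these libraries where they do the work, as an engineer would, in place of code of your own. Each camera call takes 0.05 s, during which the arm holds its last target.

## Working session

There is one attempt and no reset: what is moved stays moved. The work goes in short steps, Python scripts to look and compute and a shell command to move; the robot and the scene stay as the last step left them, time stands still between calls to the robot, and variables do not carry over. Pictures are saved under pics/ and viewed, and the job is handed in when it is done.

```bash
mkdir -p pics; python3 - <<'E'
from rig import bot
import cv2,numpy as np
s=bot.read_state();print({k:np.round(v,3).tolist() for k,v in s.items()})
for n in("scene","top"):
    c=bot.capture(n);cv2.imwrite(f"pics/{n}0.png",c["color"][:,:,::-1])
    print(n,np.round(c["intrinsics"],1).tolist(),np.round(c["pose"],4).tolist())
E
```

```text
{'time_s': 0.0, 'joint_positions': [-83.909, 30.277, 82.158, -0.001, 67.688, -10.227], 'qvel': [0.027, 0.011, -0.105, -0.052, 0.046, 0.057], 'tau': [-0.001, -44.004, -17.659, 0.063, 0.058, -0.0], 'position': [0.176, -0.599, 0.233], 'tcp_rot': [[-0.0, 0.281, -0.96], [0.002, -0.96, -0.281], [-1.0, -0.002, -0.0]], 'force': [0.861, -0.519, -0.553], 'moment': [0.008, 0.03, -0.05], 'opening': 0.995}
scene [[487.0, 0.0, 273.4], [0.0, 487.0, 212.6], [0.0, 0.0, 1.0]] [[0.6918, 0.5793, -0.431, 1.0877], [0.7221, -0.5541, 0.4143, -0.3789], [0.0012, -0.5978, -0.8016, 0.9341], [0.0, 0.0, 0.0, 1.0]]
top [[418.9, 0.0, 280.6], [0.0, 418.9, 211.4], [0.0, 0.0, 1.0]] [[0.0105, -0.9886, 0.1502, 0.447], [-0.999, -0.0168, -0.0408, 0.1007], [0.0428, -0.1496, -0.9878, 0.988], [0.0, 0.0, 0.0, 1.0]]
```

View pics/scene0.png

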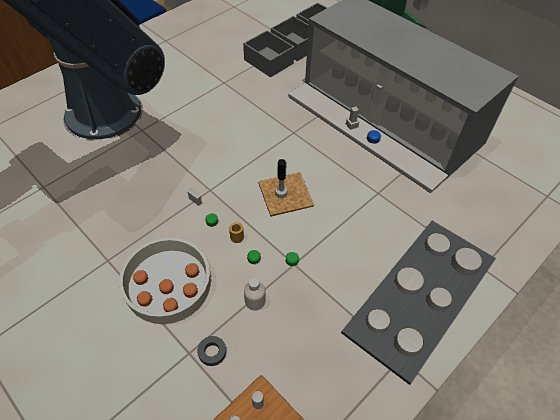

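View pics/top0.png

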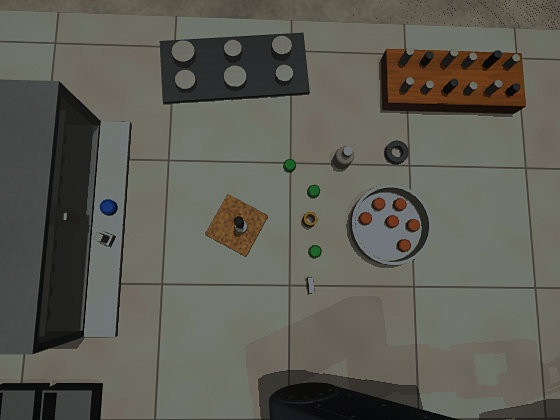

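The scene view shows the dish at about (167,280) with six brown stones, and the rod on the cork pad at (282,180). In the top view the dish is at (389,224) and the rod at (239,225). The three green drums at (290,165), (313,190) and (315,251) lie outside the dish and are look-alikes. The six brown ones in the dish are the stones meant. Next I measure and enlarge.

```bash
cat > h.py <<'E'
import cv2,numpy as np
from rig import bot
def ray(c,uv,z):
    K,P=np.array(c["intrinsics"]),np.array(c["pose"])
    d=P[:3,:3]@np.linalg.inv(K)@np.array([uv[0],uv[1],1.]);o=P[:3,3]
    return (o+d*(z-o[2])/d[2])[:2]
def proj(c,p):
    K,P=np.array(c["intrinsics"]),np.array(c["pose"])
    q=K@(P[:3,:3].T@(np.array(p)-P[:3,3]));return q[:2]/q[2]
def blobs(m,a=20):
    n,l,s,ce=cv2.connectedComponentsWithStats(m.astype(np.uint8))
    return [(ce[i],s[i,4],s[i]) for i in range(1,n) if s[i,4]>=a]
def stones(c):
    h=cv2.cvtColor(c["color"],cv2.COLOR_RGB2HSV)
    return ((h[...,0]<12)&(h[...,1]>140)&(h[...,2]>90))
E
python3 - <<'E'
from h import *
out={}
for n in("top","scene"):
    c=bot.capture(n);im=c["color"];h=cv2.cvtColor(im,cv2.COLOR_RGB2HSV)
    print(n)
    m=stones(c);
    for ce,a,s in blobs(m,30):
        w=ray(c,ce,.022)
        if abs(w[0]-.43)<.3 and a<400: print(" stone",ce.round(1),a,w.round(4))
    if n=="top": m=(h[...,0]>8)&(h[...,0]<25)&(h[...,1]>110)&(h[...,2]>70); 
    else: m=(h[...,0]>8)&(h[...,0]<25)&(h[...,1]>90)
    for ce,a,s in blobs(m,300):
        print(" corky",ce.round(1),a,ray(c,ce,.008).round(4),s)
    r=(190,270,180,280) if n=="top" else (140,220,240,330)
    cv2.imwrite(f"pics/{n}_rod.png",cv2.resize(im[r[0]:r[1],r[2]:r[3],::-1],None,fx=7,fy=7,interpolation=cv2.INTER_CUBIC))
    r=(175,275,340,440) if n=="top" else (230,330,115,220)
    cv2.imwrite(f"pics/{n}_dish.png",cv2.resize(im[r[0]:r[1],r[2]:r[3],::-1],None,fx=6,fy=6,interpolation=cv2.INTER_CUBIC))
E
```

```text
top
 stone [379.2 203.2] 73 [ 0.6175 -0.1722]
 stone [400.5 203.5] 78 [ 0.6176 -0.2234]
 stone [365.8 217.5] 80 [ 0.5826 -0.1396]
 stone [392.7 220.7] 77 [ 0.5762 -0.2033]
 stone [413.7 224.6] 79 [ 0.5677 -0.2533]
 stone [404.6 244.6] 79 [ 0.5202 -0.2299]
 corky [453.3  78.8] 5312 [ 0.9435 -0.3742] [ 386   49  140   57 5312]
 corky [235.8 224.6] 1914 [0.5627 0.1653] [ 205  195   63   61 1914]
scene
 stone [191.3 268.9] 116 [ 0.5845 -0.1395]
 stone [139.6 275.9] 117 [ 0.522  -0.2297]
 stone [165.5 285.3] 126 [ 0.5783 -0.2033]
 stone [189.4 288.6] 126 [ 0.6192 -0.1717]
 stone [143.5 297.5] 133 [ 0.5698 -0.2529]
 stone [169.7 304.3] 134 [ 0.6197 -0.2231]
 corky [20.7 47.3] 3063 [-0.4362 -0.0272] [   0    0   58   90 3063]
 corky [285.8 194.5] 1424 [0.571  0.1596] [ 259  172   55   44 1424]
 corky [259.8 404.5] 1854 [ 0.8896 -0.222 ] [ 214  375   90   45 1854]
```

View crops.

View pics/top_rod.png

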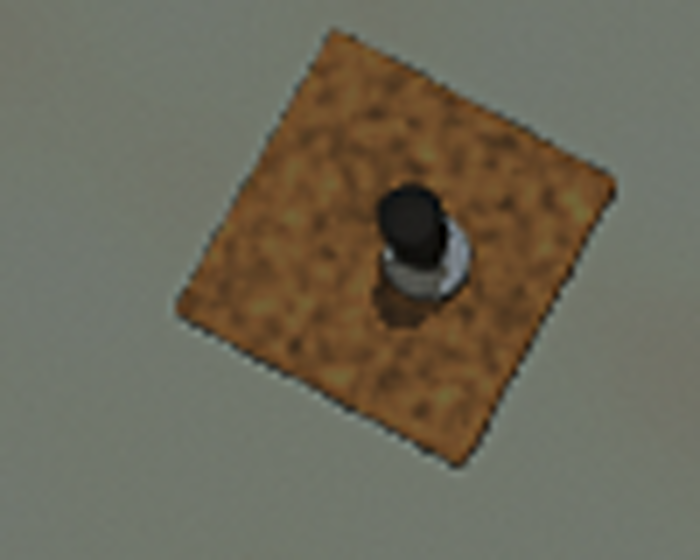

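View pics/top_dish.png

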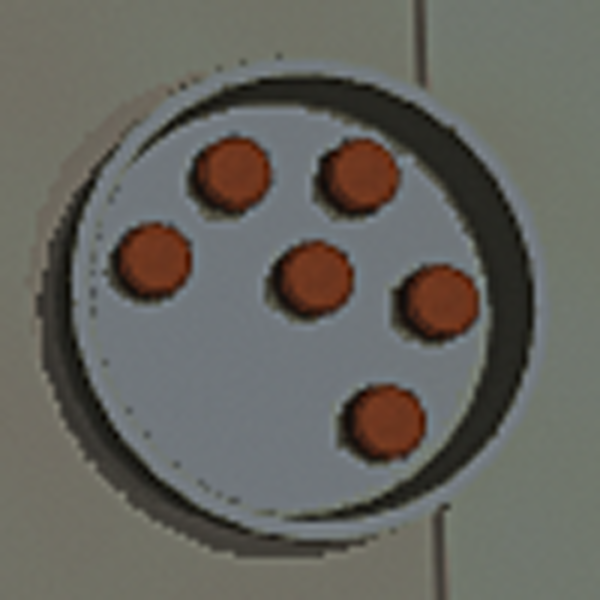

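View pics/scene_rod.png

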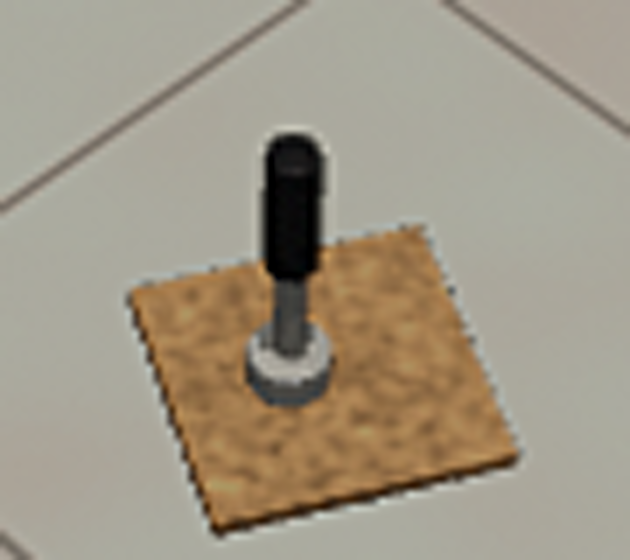

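View pics/scene_dish.png

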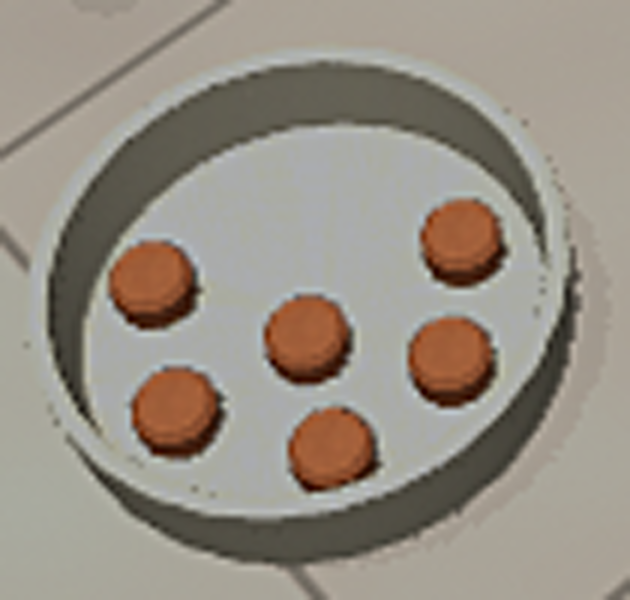

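```bash
python3 - <<'E'
from h import *
t=bot.capture("top");s=bot.capture("scene")
u=lambda x,y,f,ox,oy:((x+.5)/f-.5+ox,(y+.5)/f-.5+oy)
T=lambda x,y:u(x,y,7,180,190);S=lambda x,y:u(x,y,7,240,140)
print("handle top T",ray(t,T(410,211),.123),"S",ray(s,S(294,158),.123))
print("foot top S",ray(s,S(289,352),.024),"T",ray(t,T(426,257),.024))
pc=[ray(t,T(*p),.008) for p in((335,30),(615,187),(460,467),(180,308))]
print("pad",np.mean(pc,0),[np.linalg.norm(pc[i]-pc[i-1]).round(4) for i in range(4)],(pc[1]-pc[0]))
pc=[ray(s,S(*p),.008) for p in((128,292),(422,228),(520,460),(215,530))]
print("pad S",np.mean(pc,0))
D=lambda x,y:u(x,y,6,340,175);E=lambda x,y:u(x,y,6,115,230)
# rim outer extremes
print("dish T",[ray(t,D(*p),.045).round(4) for p in((71,290),(547,300),(300,58),(310,541))])
print("dish S",[ray(s,E(*p),.045).round(4) for p in((30,270),(568,235),(330,48),(270,518))])
for nm,c,r,f in(("top",t,(175,275,340,440),D),("scene",s,(230,330,115,220),E)):
    im=cv2.resize(c["color"][r[0]:r[1],r[2]:r[3],::-1],None,fx=6,fy=6,interpolation=cv2.INTER_CUBIC)
    ce=np.array([.569,-.197]) if 0 else np.array([.570,-.2])
    for R,z,col in((.094,.045,(0,0,255)),(.083,.006,(0,255,0))):
        for a in np.arange(0,6.28,.1):
            p=proj(c,[ce[0]+R*np.cos(a),ce[1]+R*np.sin(a),z]);p=((p-[r[2],r[0]]+.5)*6-.5).astype(int)
            cv2.circle(im,tuple(int(v) for v in p),2,col,-1)
    cv2.imwrite(f"pics/{nm}_ov.png",im)
E
```

```text
handle top T [0.5595106  0.15310768] S [0.56214166 0.15161645]
foot top S [0.56150651 0.15186381] T [0.55718128 0.15345304]
pad [0.5623411  0.16381505] [np.float64(0.1069), np.float64(0.1089), np.float64(0.107), np.float64(0.1074)] [-0.05211409 -0.09558561]
pad S [0.56717468 0.16233555]
dish T [array([ 0.5664, -0.1004]), array([ 0.5655, -0.2846]), array([ 0.6585, -0.1914]), array([ 0.4725, -0.1898])]
dish S [array([ 0.5049, -0.2617]), array([ 0.6229, -0.1182]), array([ 0.5018, -0.1312]), array([ 0.6381, -0.2563])]
```

View pics/top_ov.png

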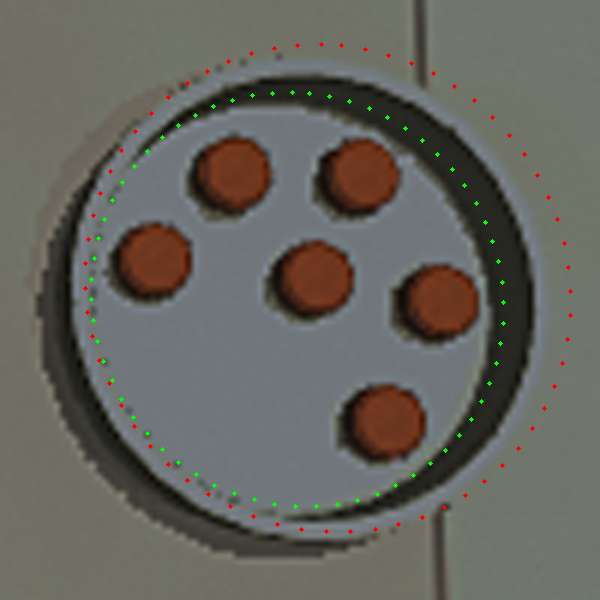

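View pics/scene_ov.png

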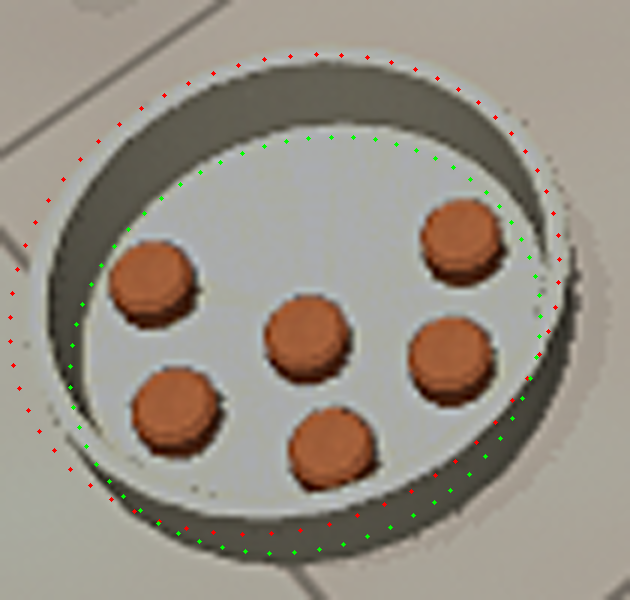

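Reading the overlays, the dish centre is about (0.566,-0.192). The rod is at (0.5605,0.152) and the pad centre at (0.565,0.163). The floor is clear of stones around (-35,+25) mm from the dish centre. I'll square the tool to the world axes and go over the rod.

```bash
python3 -m inch '{"dp":[[0,0,0],[0,0,0],[0,0,0],[0,-10,-10],[0,-20,-20],[0,-25,-25],[0,-25,-25],[0,-25,-25],[0,-25,-25],[0,-25,-25],[0,-25,-25],[0,-25,-25],[0,-25,-25],[0,-30,-25],[0,-30,-25],[0,-30,-25],[0,-30,-25],[0,-30,-25],[0,-30,-20],[0,-30,-10]],"yaw":[5.4,5.4,5.4,0,0,0,0,0,0,0,0,0,0,0,0,0,0,0,0,0]}' 87; python3 -m inch '{"dp":[[0,-30,0],[0,-30,0],[0,-30,0],[0,-30,0],[0,-30,0],[0,-30,0],[0,-30,0],[0,-25,0],[0,-20,0],[0,-15,0],[0,-10,0],[0,0,0],[0,0,0]],"yaw":[0,0,0,0,0,0,0,0,0,0,0,0,0]}'; python3 -c "
from h import *
s=bot.read_state();print(s['position'],s['tcp_rot'],s['joint_positions'])"
```

```text
time_s: 1.97
position: [0.5619, -0.1564, 0.2337]
tcp_rot: [[0.002, 0.006, -1.0], [-0.0, -1.0, -0.006], [-1.0, 0.0, -0.002]]
force: [0.1, 0.5, 0.1]
opening: 0.998
time_s: 3.05
position: [0.5587, 0.1214, 0.2335]
tcp_rot: [[-0.0, 0.004, -1.0], [-0.0, -1.0, -0.004], [-1.0, 0.0, 0.0]]
force: [-0.4, -0.1, 0.9]
opening: 0.997
[0.55868455 0.12138062 0.23352622] [[-3.30922652e-04  4.43182588e-03 -9.99990125e-01]
 [-4.50173068e-04 -9.99990079e-01 -4.43167671e-03]
 [-9.99999844e-01  4.48702080e-04  3.32914457e-04]] [ 1.07585582e+00  2.61174193e+01  8.98656991e+01 -2.82874704e-02
  6.40363257e+01  9.08343229e+01]
```

```bash
python3 -m inch '{"dp":[[0,-10,-1],[0,-11,-1],[0,-10,0],[0,0,0],[0,0,0]],"yaw":[0,0,0,0,0]}'; python3 - <<'E'
from h import *
for n,r in(("top",(150,300,160,320)),("scene",(80,230,210,370))):
    c=bot.capture(n);cv2.imwrite(f"pics/{n}_a.png",cv2.resize(c["color"][r[0]:r[1],r[2]:r[3],::-1],None,fx=3.5,fy=3.5))
E
```

```text
time_s: 3.47
position: [0.561, 0.1525, 0.2335]
tcp_rot: [[-0.0, 0.003, -1.0], [-0.0, -1.0, -0.003], [-1.0, 0.0, 0.0]]
force: [0.3, -0.7, -0.2]
opening: 1.001
```

View pics/scene_a.png

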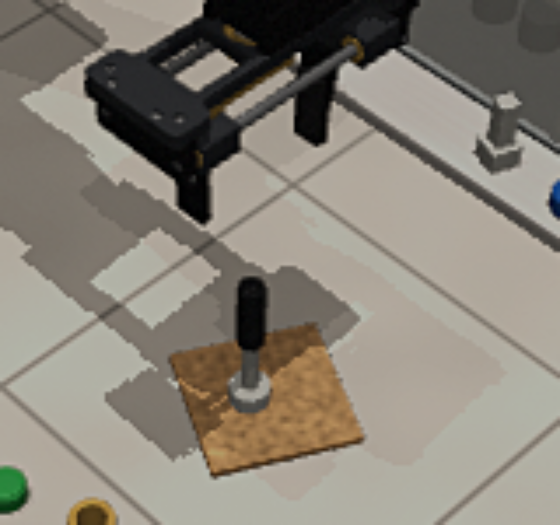

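The fingers are open above the rod, one on each side in y, with the rod at crop (251,335). I'll go down and close.

```bash
python3 -m inch '{"dp":[[12,0,0],[16,0,0],[20,0,0],[20,0,0],[20,0,0],[16,0,0],[12,0,0],[12,0,0],[10,0,0],[5.5,0,0],[0,0,0],[0,0,0]],"yaw":[0,0,0,0,0,0,0,0,0,0,0,0]}'; python3 - <<'E'
from h import *
for n,r in(("scene",(110,230,230,350)),):
    c=bot.capture(n);cv2.imwrite(f"pics/{n}_b.png",cv2.resize(c["color"][r[0]:r[1],r[2]:r[3],::-1],None,fx=4.5,fy=4.5))
E
```

```text
time_s: 4.57
position: [0.5612, 0.1519, 0.0901]
tcp_rot: [[0.0, 0.002, -1.0], [-0.0, -1.0, -0.002], [-1.0, 0.0, -0.0]]
force: [-0.3, -0.5, 0.3]
opening: 1.0
```

View pics/scene_b.png

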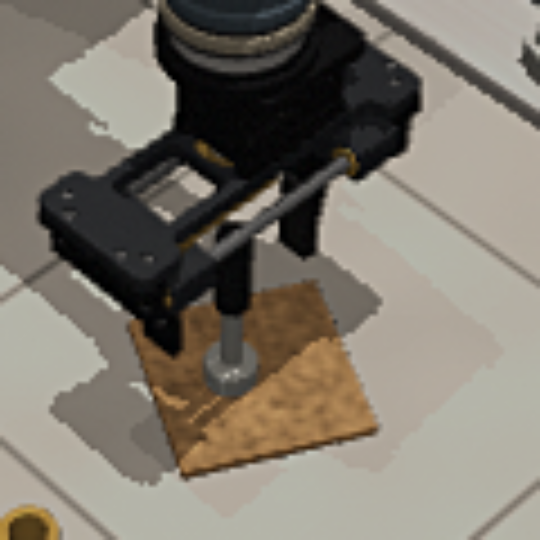

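The handle at crop (233,265) is between the fingers. Closing.

```bash
python3 -m inch '{"dp":[[0,0,0],[0,0,0],[0,0,0],[0,0,0],[0,0,0],[0,0,0],[0,0,0],[0,0,0],[0,0,0],[0,0,0],[0,0,0],[0,0,0]],"yaw":[0,0,0,0,0,0,0,0,0,0,0,0]}' 0; python3 -m inch '{"dp":[[-5,0,0],[-5,0,0],[-5,0,0],[-15,0,0],[-20,0,0],[-20,0,0],[-20,0,0],[-10,0,0],[0,0,0],[0,0,0]],"yaw":[0,0,0,0,0,0,0,0,0,0]}'; python3 - <<'E'
from h import *
print(bot.read_state()['force'])
for n,r in(("scene",(80,200,230,350)),):
    c=bot.capture(n);cv2.imwrite(f"pics/{n}_c.png",cv2.resize(c["color"][r[0]:r[1],r[2]:r[3],::-1],None,fx=4.5,fy=4.5))
E
```

```text
time_s: 5.62
position: [0.561, 0.152, 0.0899]
tcp_rot: [[-0.0, 0.002, -1.0], [-0.0, -1.0, -0.002], [-1.0, 0.0, 0.0]]
force: [-0.1, 0.6, -1.5]
opening: 0.221
time_s: 6.45
position: [0.5611, 0.152, 0.1904]
tcp_rot: [[0.001, 0.002, -1.0], [0.0, -1.0, -0.002], [-1.0, -0.0, -0.001]]
force: [0.6, -0.2, -1.8]
opening: 0.224
[ 0.61007416 -0.20949361 -1.81274796]
```

View pics/scene_c.png

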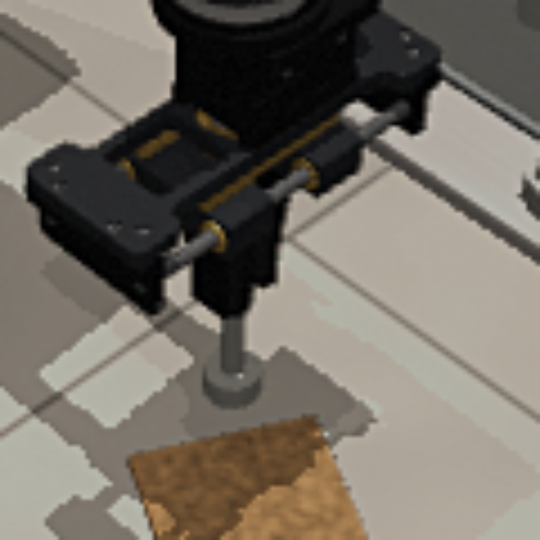

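The rod is held upright, its foot at crop (233,385) and clear of the pad. Next I carry it over the clear part of the dish at (0.531,-0.167).

```bash
python3 -m inch '{"dp":[[0,10,2],[0,20,2],[0,25,2],[0,25,2],[0,25,2],[0,25,2],[0,25,2],[0,25,2],[0,25,2],[0,25,2],[0,25,2],[0,25,2],[0,20,2],[0,15,2],[0,5,2],[0,0,0],[0,0,0]],"yaw":[0,0,0,0,0,0,0,0,0,0,0,0,0,0,0,0,0]}'; python3 - <<'E'
from h import *
for n,r in(("scene",(190,340,90,240)),("top",(170,290,320,460))):
    c=bot.capture(n);cv2.imwrite(f"pics/{n}_d.png",cv2.resize(c["color"][r[0]:r[1],r[2]:r[3],::-1],None,fx=4,fy=4))
E
```

```text
time_s: 7.92
position: [0.5308, -0.1676, 0.1891]
tcp_rot: [[-0.002, 0.001, -1.0], [0.002, -1.0, -0.001], [-1.0, -0.002, 0.002]]
force: [-0.3, 0.2, -1.5]
opening: 0.218
```

View pics/scene_d.png

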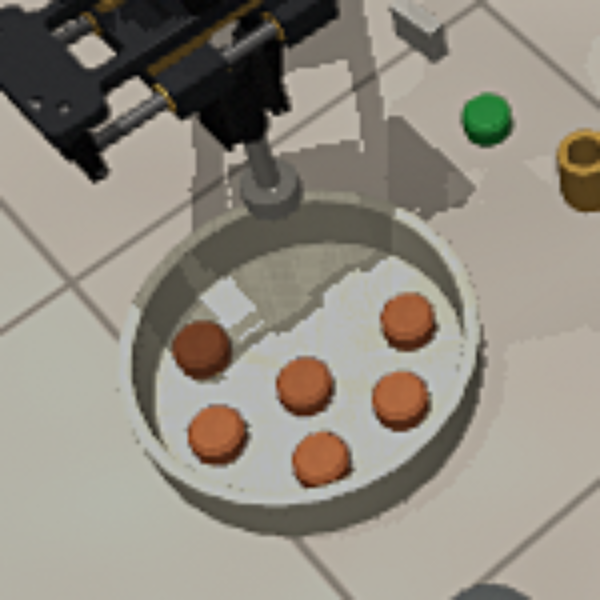

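View pics/top_d.png

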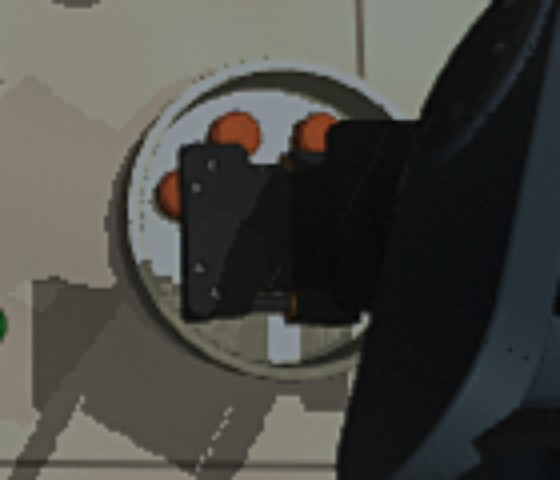

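Only the scene camera sees the stones now. The foot is at crop (270,190) above the clear area. Lowering it to about 4 mm above the floor.

```bash
python3 -m inch '{"dp":[[10,0,0],[15,0,0],[15,0,0],[15,0,0],[12,0,0],[10,0,0],[8,0,0],[6,0,0],[4,0,0],[2,0,0],[0,0,0],[0,0,0]],"yaw":[0,0,0,0,0,0,0,0,0,0,0,0]}'; python3 - <<'E'
from h import *
for n,r in(("scene",(190,340,90,240)),):
    c=bot.capture(n);cv2.imwrite(f"pics/{n}_e.png",cv2.resize(c["color"][r[0]:r[1],r[2]:r[3],::-1],None,fx=4,fy=4))
E
```

```text
time_s: 9.02
position: [0.5321, -0.1682, 0.0934]
tcp_rot: [[0.001, 0.002, -1.0], [-0.0, -1.0, -0.002], [-1.0, 0.0, -0.001]]
force: [0.5, -0.4, -2.8]
opening: 0.221
```

View pics/scene_e.png

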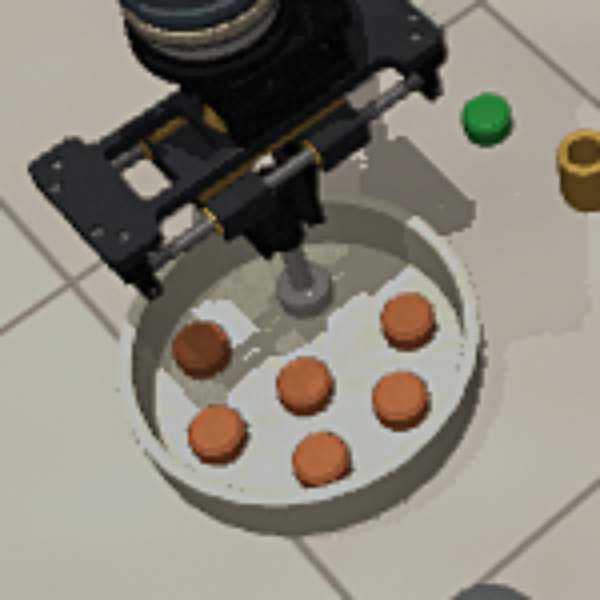

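The foot is down in the clear spot at crop (305,290), touching no stone. I stir along an arc of about 48 mm radius, starting with the first quarter.

```bash
python3 -m inch '{"dp":[[0,-8,-2],[0,-7,-4.5],[0,-4,-7],[0,-3,-8],[0,-1.5,-8],[0,0,-8.4],[0,1.4,-8.2],[0,3,-8],[0,4,-7],[0,5.5,-6.5],[0,6.5,-5.5],[0,7,-4],[0,0,0]],"yaw":[0,0,0,0,0,0,0,0,0,0,0,0,0]}'; cat > look.py <<'E'
from h import *
import sys
D0=np.array([.566,-.192]);S0=dict(A=(17.5,52.4),B=(52,20),C=(52.6,-31),D=(11,-11),E=(3,-61),F=(-45,-38))
s=bot.read_state();print("tcp rel mm",((s['position'][:2]-D0)*1000).round(1),s['position'][2].round(4),"t",s['time_s'],"F",np.round(s['force'],1))
c=bot.capture("scene")
for ce,a,b in blobs(stones(c),15):
    w=(ray(c,ce,.022)-D0)*1000
    if np.hypot(*w)<110: print(w.round(0),a,"dist",{k:int(np.hypot(*(w-v))) for k,v in S0.items()})
cv2.imwrite(f"pics/{sys.argv[1]}.png",cv2.resize(c["color"][190:340,90:240,::-1],None,fx=4,fy=4))
E
python3 look.py f
```

```text
time_s: 10.15
position: [0.6093, -0.1747, 0.0928]
tcp_rot: [[-0.0, 0.002, -1.0], [-0.003, -1.0, -0.002], [-1.0, 0.003, 0.0]]
force: [-2.7, -3.7, -1.1]
opening: 0.22
tcp rel mm [43.3 17.3] 0.0928 t 10.15 F [-2.7 -3.7 -1.1]
[56. 37.] 110 dist {'A': 41, 'B': 17, 'C': 68, 'D': 66, 'E': 111, 'F': 126}
[ 12. -11.] 124 dist {'A': 64, 'B': 50, 'C': 44, 'D': 1, 'E': 50, 'F': 63}
[65.  5.] 122 dist {'A': 66, 'B': 19, 'C': 38, 'D': 56, 'E': 90, 'F': 118}
[  4. -62.] 126 dist {'A': 114, 'B': 94, 'C': 57, 'D': 51, 'E': 1, 'F': 54}
[ 54. -31.] 128 dist {'A': 90, 'B': 50, 'C': 1, 'D': 47, 'E': 59, 'F': 99}
```

View pics/f.png

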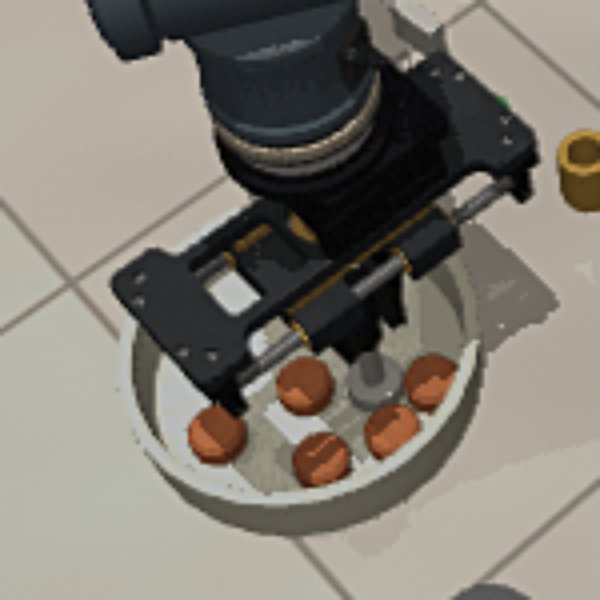

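```bash
python3 - <<'E'
from h import *
c=bot.capture("scene");D0=np.array([.566,-.192])
im=c["color"][255:310,160:225,::-1]
cv2.imwrite("pics/g.png",cv2.resize(im,None,fx=10,fy=10,interpolation=cv2.INTER_CUBIC))
print(bot.read_state()['force'],bot.read_state()['position'])
for z in(.011,.027,.07): 
    p=proj(c,[.6093,-.1747,z]);print(z,(p-[160,255]+.5)*10-.5)
E
```

```text
[-4.4079929  -4.4715599  -0.68507655] [ 0.60796816 -0.17295373  0.09266882]
0.011 [265.6551384 343.4660336]
0.027 [254.75474708 307.32141657]
0.07 [224.0510934  205.51114466]
```

View pics/g.png

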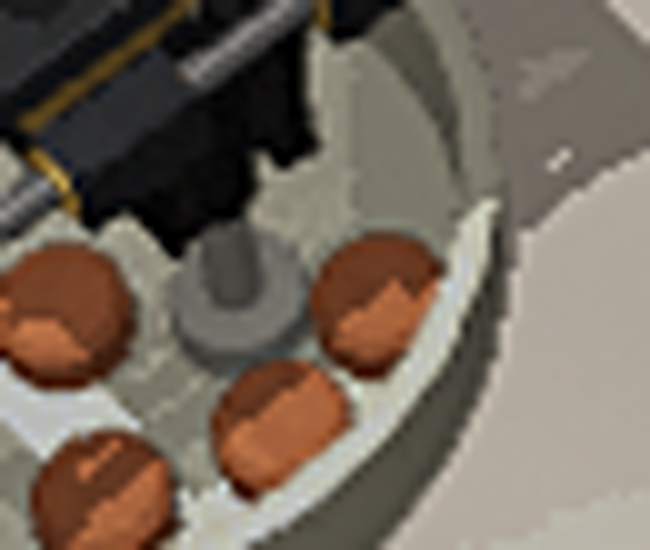

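The foot at crop (240,305) is wedged between stone A at (375,300) and stone B at (280,425), with about 6 N on it. I back off inward, go round behind A, and push again closer to the wall so the push runs along it.

```bash
python3 -m inch '{"dp":[[0,0,7],[0,0,7],[0,-8,2],[0,-8,2],[0,-8,2],[0,-8,2],[0,-3,-3],[0,0,0]],"yaw":[0,0,0,0,0,0,0,0]}'; python3 look.py i
```

```text
time_s: 10.92
position: [0.5905, -0.1354, 0.0932]
tcp_rot: [[0.001, 0.004, -1.0], [-0.0, -1.0, -0.004], [-1.0, 0.0, -0.001]]
force: [0.3, -0.3, -1.7]
opening: 0.222
tcp rel mm [24.5 56.6] 0.0932 t 10.9167 F [ 0.3 -0.3 -1.7]
[-44. -38.] 119 dist {'A': 108, 'B': 111, 'C': 96, 'D': 60, 'E': 52, 'F': 1}
[54. 39.] 118 dist {'A': 39, 'B': 18, 'C': 69, 'D': 66, 'E': 112, 'F': 125}
[ 12. -12.] 111 dist {'A': 64, 'B': 51, 'C': 45, 'D': 0, 'E': 50, 'F': 62}
[65.  6.] 119 dist {'A': 66, 'B': 19, 'C': 38, 'D': 56, 'E': 91, 'F': 118}
[  4. -61.] 134 dist {'A': 114, 'B': 94, 'C': 57, 'D': 50, 'E': 0, 'F': 53}
[ 54. -31.] 136 dist {'A': 90, 'B': 50, 'C': 1, 'D': 47, 'E': 58, 'F': 98}
```

View pics/i.png

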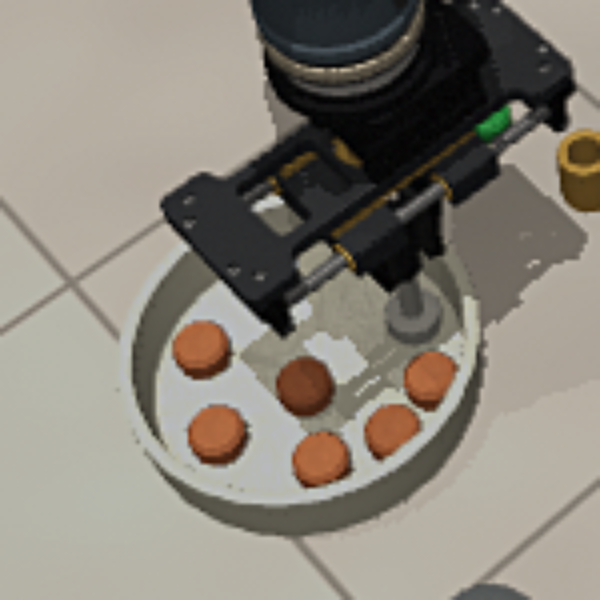

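The foot is clear and behind A, at crop (413,318), with A at (430,380). I push along the wall at about 57 mm radius.

```bash
python3 -m inch '{"dp":[[0,7,-4],[0,4.5,-6.5],[0,5.5,-6],[0,6,-5],[0,6.7,-4.3],[0,7.3,-3.3],[0,7.6,-2.2],[0,8,-1],[0,0,0]],"yaw":[0,0,0,0,0,0,0,0,0]}'; python3 look.py j
```

```text
time_s: 11.72
position: [0.6201, -0.1923, 0.0922]
tcp_rot: [[-0.006, 0.001, -1.0], [-0.001, -1.0, -0.001], [-1.0, 0.001, 0.006]]
force: [-6.1, -1.6, -0.1]
opening: 0.223
tcp rel mm [54.1 -0.3] 0.0922 t 11.7167 F [-6.1 -1.6 -0.1]
[-44. -31.] 52 dist {'A': 103, 'B': 108, 'C': 96, 'D': 58, 'E': 55, 'F': 6}
[ 18. -17.] 33 dist {'A': 69, 'B': 50, 'C': 36, 'D': 9, 'E': 46, 'F': 66}
[67.  8.] 96 dist {'A': 66, 'B': 19, 'C': 41, 'D': 59, 'E': 94, 'F': 121}
[ 12. -54.] 19 dist {'A': 106, 'B': 84, 'C': 46, 'D': 43, 'E': 11, 'F': 59}
[ 45. -43.] 126 dist {'A': 98, 'B': 62, 'C': 13, 'D': 46, 'E': 45, 'F': 90}
[ 64. -21.] 96 dist {'A': 86, 'B': 42, 'C': 14, 'D': 53, 'E': 72, 'F': 110}
```

View pics/j.png

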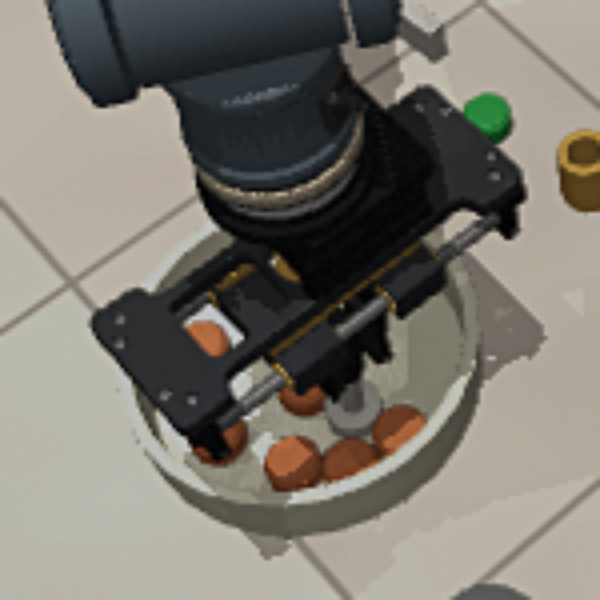

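```bash
python3 -m inch '{"dp":[[0,-2,8],[0,-2,7],[0,0,0]],"yaw":[0,0,0]}'; python3 look.py k; python3 - <<'E'
from h import *
c=bot.capture("scene");p=bot.read_state()['position']
im=cv2.resize(c["color"][230:310,140:240,::-1],None,fx=7,fy=7,interpolation=cv2.INTER_CUBIC)
for z in(.01,.026,.07):
    q=(proj(c,[p[0],p[1],z])-[140,230]+.5)*7
    cv2.circle(im,tuple(int(v) for v in q),4,(255,0,255),-1)
cv2.imwrite("pics/k2.png",im)
E
```

```text
time_s: 12.02
position: [0.606, -0.1851, 0.0929]
tcp_rot: [[-0.001, 0.001, -1.0], [0.001, -1.0, -0.001], [-1.0, -0.001, 0.001]]
force: [0.4, 0.1, -0.9]
opening: 0.225
tcp rel mm [40.   6.9] 0.0929 t 12.0167 F [ 0.4  0.1 -0.9]
[  6. -14.] 106 dist {'A': 67, 'B': 57, 'C': 50, 'D': 6, 'E': 47, 'F': 56}
[ 58. -20.] 335 dist {'A': 82, 'B': 40, 'C': 12, 'D': 47, 'E': 68, 'F': 104}
[  6. -62.] 97 dist {'A': 114, 'B': 93, 'C': 55, 'D': 50, 'E': 3, 'F': 56}
```

View pics/k2.png

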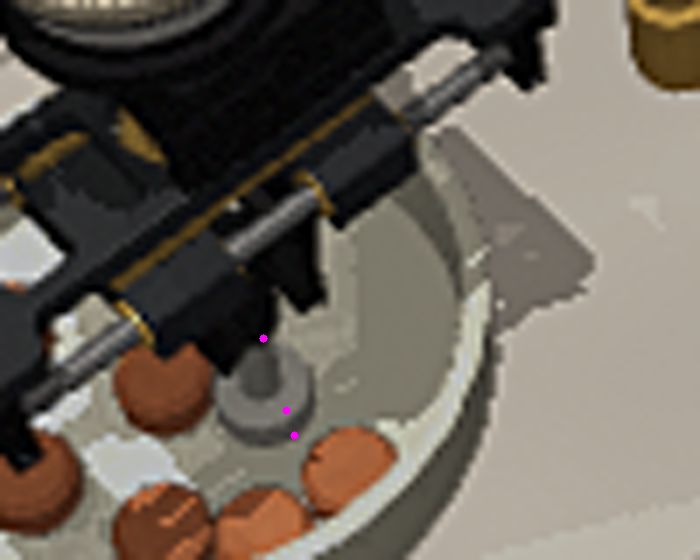

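Seen from above, the foot top at crop (265,385) sits about 8 mm to -x of its expected place. The rod has turned a few degrees about the jaw axis. Pushing toward -x tends to right it, so next I push centre stone D toward -x and -y, at F.

```bash
python3 -m inch '{"dp":[[0,4.7,5.5],[0,4.7,5.5],[0,4.7,5.5],[0,4.7,5.5],[0,4.7,5.5],[0,4.7,5.5],[0,4.7,5.5],[0,0,0]],"yaw":[0,0,0,0,0,0,0,0]}'; python3 look.py l; python3 - <<'E'
from h import *
c=bot.capture("scene");p=bot.read_state()['position']
print("earlier foot rel",(ray(c,(265/7+139.6,385/7+229.6),.026)-[.566,-.192])*1000)
im=cv2.resize(c["color"][230:325,110:220,::-1],None,fx=6,fy=6,interpolation=cv2.INTER_CUBIC)
for z in(.01,.026,.07):
    q=(proj(c,[p[0],p[1],z])-[110,230]+.5)*6
    cv2.circle(im,tuple(int(v) for v in q),4,(255,0,255),-1)
cv2.imwrite("pics/l2.png",im)
E
```

```text
time_s: 12.78
position: [0.5692, -0.2202, 0.0939]
tcp_rot: [[0.003, 0.001, -1.0], [-0.002, -1.0, -0.001], [-1.0, 0.002, -0.003]]
force: [-0.5, -0.2, -1.9]
opening: 0.225
tcp rel mm [  3.2 -28.2] 0.0939 t 12.7833 F [-0.5 -0.2 -1.9]
[ 57. -21.] 345 dist {'A': 83, 'B': 41, 'C': 11, 'D': 47, 'E': 67, 'F': 103}
[  4. -61.] 127 dist {'A': 114, 'B': 94, 'C': 57, 'D': 50, 'E': 0, 'F': 53}
earlier foot rel [30.53888306  7.05897597]
```

View pics/l2.png

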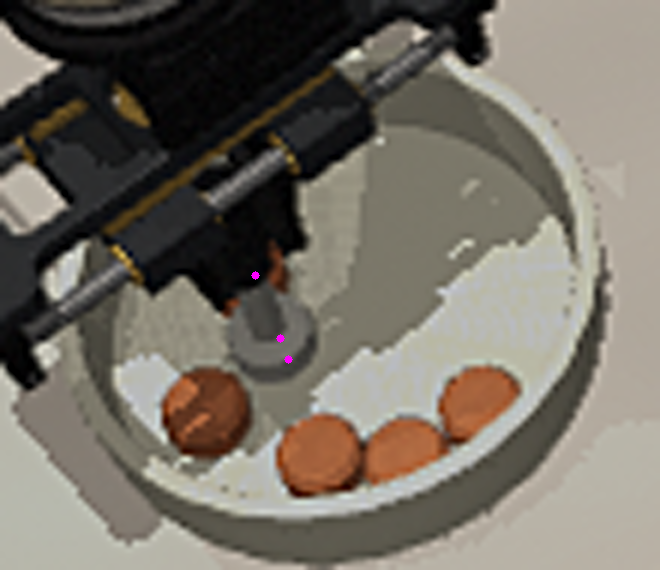

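The tilt has shrunk to about 3 mm. D is behind the foot at crop (255,285), pushed out of the centre. Next I go back behind C at (320,455) and sweep C and E along the -y wall.

```bash
python3 -m inch '{"dp":[[0,-2.6,-7],[0,-2.6,-7],[0,-2.6,-7],[0,-2.6,-7],[0,-2.6,-6],[0,6,1.5],[0,6,1.5],[0,6,2.5],[0,6,2.5],[0,5,3.5],[0,5,3.5],[0,0,0]],"yaw":[0,0,0,0,0,0,0,0,0,0,0,0]}'; python3 look.py m
```

```text
time_s: 13.88
position: [0.5867, -0.2407, 0.0929]
tcp_rot: [[-0.001, 0.0, -1.0], [-0.0, -1.0, -0.0], [-1.0, 0.0, 0.001]]
force: [-1.9, 1.1, -1.2]
opening: 0.22
tcp rel mm [ 20.7 -48.7] 0.0929 t 13.8833 F [-1.9  1.1 -1.2]
[ -8. -71.] 118 dist {'A': 125, 'B': 108, 'C': 72, 'D': 62, 'E': 14, 'F': 49}
[65. -6.] 206 dist {'A': 75, 'B': 29, 'C': 27, 'D': 54, 'E': 83, 'F': 114}
[ 42. -54.] 105 dist {'A': 109, 'B': 74, 'C': 25, 'D': 53, 'E': 39, 'F': 88}
```

View pics/m.png

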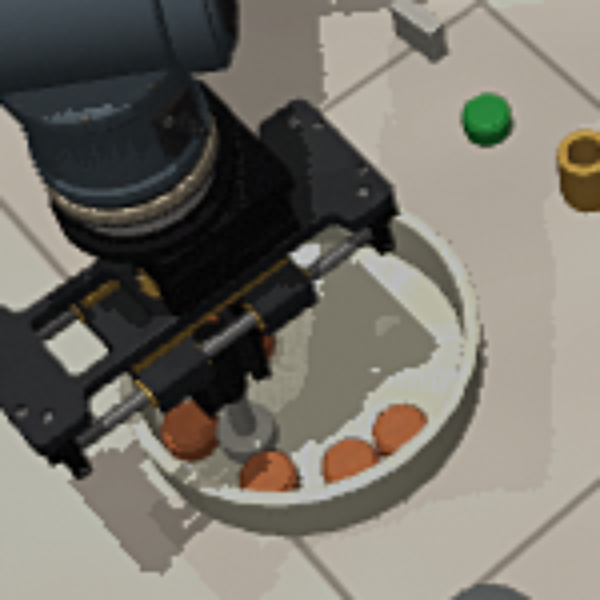

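```bash
python3 -m inch '{"dp":[[0,1,6],[0,1,6],[0,1,6],[0,0,6],[0,-1,6],[0,-2,6],[0,-2,6],[0,0,0]],"yaw":[0,0,0,0,0,0,0,0]}'; python3 look.py n
```

```text
time_s: 14.6
position: [0.5457, -0.234, 0.0933]
tcp_rot: [[0.001, 0.001, -1.0], [0.005, -1.0, -0.001], [-1.0, -0.005, -0.001]]
force: [2.8, 8.2, -0.2]
opening: 0.223
tcp rel mm [-20.3 -42. ] 0.0933 t 14.6 F [ 2.8  8.2 -0.2]
[-32. -18.] 105 dist {'A': 85, 'B': 92, 'C': 86, 'D': 43, 'E': 56, 'F': 23}
[-22. -67.] 112 dist {'A': 125, 'B': 114, 'C': 82, 'D': 64, 'E': 25, 'F': 36}
[65. -6.] 203 dist {'A': 75, 'B': 29, 'C': 28, 'D': 54, 'E': 83, 'F': 115}
[ 42. -55.] 111 dist {'A': 109, 'B': 75, 'C': 25, 'D': 53, 'E': 39, 'F': 88}
```

View pics/n.png

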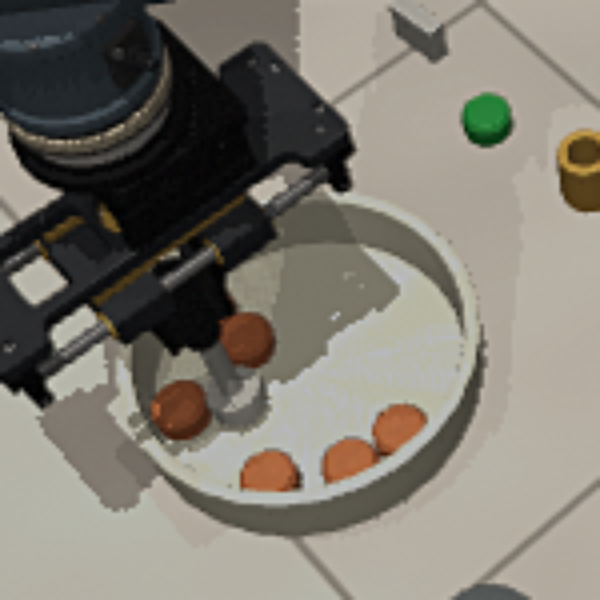

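Stones A to E are now all 25 mm or more from where they lay. F is hidden behind the fingers and the rod is leaning. I back off to see.

```bash
python3 -m inch '{"dp":[[0,-2,-5],[0,-4,-7],[0,-8,-8],[0,-8,-8],[0,-8,-8],[0,-8,-6],[0,-8,-4],[0,-8,0],[0,0,0]],"yaw":[0,0,0,0,0,0,0,0,0]}'; python3 look.py o
```

```text
time_s: 15.4
position: [0.5902, -0.1807, 0.0924]
tcp_rot: [[-0.004, 0.004, -1.0], [0.002, -1.0, -0.004], [-1.0, -0.002, 0.004]]
force: [-1.0, 0.1, -1.7]
opening: 0.226
tcp rel mm [24.2 11.3] 0.0924 t 15.4 F [-1.   0.1 -1.7]
[-45. -19.] 31 dist {'A': 94, 'B': 104, 'C': 98, 'D': 56, 'E': 63, 'F': 18}
[-24. -18.] 37 dist {'A': 81, 'B': 84, 'C': 77, 'D': 35, 'E': 50, 'F': 29}
[-19. -68.] 109 dist {'A': 125, 'B': 113, 'C': 80, 'D': 64, 'E': 23, 'F': 39}
[65. 14.] 110 dist {'A': 61, 'B': 14, 'C': 46, 'D': 59, 'E': 97, 'F': 121}
[ 64. -21.] 98 dist {'A': 87, 'B': 42, 'C': 15, 'D': 53, 'E': 72, 'F': 110}
[ 42. -54.] 108 dist {'A': 109, 'B': 74, 'C': 25, 'D': 52, 'E': 39, 'F': 88}
```

View pics/o.png

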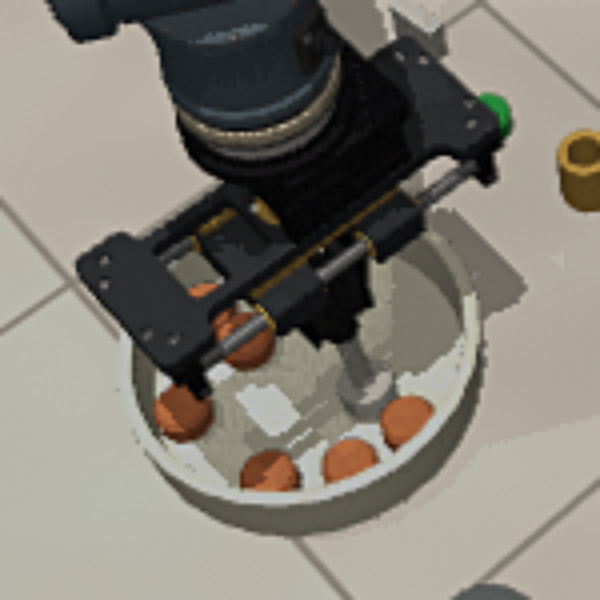

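```bash
python3 - <<'E'
from h import *
c=bot.capture("scene");p=bot.read_state()['position']
im=cv2.resize(c["color"][255:310,150:220,::-1],None,fx=9,fy=9,interpolation=cv2.INTER_CUBIC)
for z in(.01,.026,.07):
    q=(proj(c,[p[0],p[1],z])-[150,255]+.5)*9
    cv2.circle(im,tuple(int(v) for v in q),4,(255,0,255),-1)
cv2.imwrite("pics/p.png",im)
E
```

```text
(no output)
```

View pics/p.png

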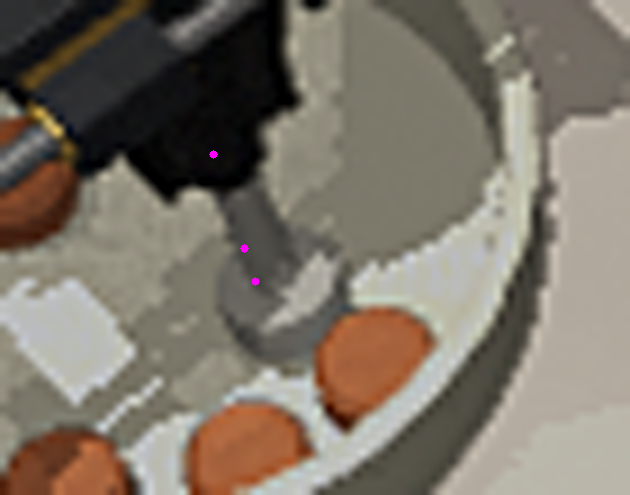

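The foot top at crop (285,280) lies about 13 mm to +x of its expected place, a lean of roughly 10°. I right it by pressing the foot gently outward against stone A, which rests on the wall.

```bash
python3 -m inch '{"dp":[[0,0,-3],[0,0,-3],[0,0,-3],[0,0,-3],[0,0,-2],[0,0,0]],"yaw":[0,0,0,0,0,0]}';python3 -m inch '{"dp":[[0,0,4],[0,0,4],[0,0,0]],"yaw":[0,0,0]}'; cat > tilt.py <<'E'
from h import *
import sys
c=bot.capture("scene");p=bot.read_state()['position'];print(((p[:2]-[.566,-.192])*1000).round(1))
q0=proj(c,[p[0],p[1],.03]).astype(int)-[35,35]
im=cv2.resize(c["color"][q0[1]:q0[1]+70,q0[0]:q0[0]+70,::-1],None,fx=8,fy=8,interpolation=cv2.INTER_CUBIC)
for z in(.01,.026,.07):
    q=(proj(c,[p[0],p[1],z])-q0+.5)*8
    cv2.circle(im,tuple(int(v) for v in q),4,(255,0,255),-1)
cv2.imwrite(f"pics/{sys.argv[1]}.png",im)
E
python3 tilt.py q
```

```text
time_s: 16.0
position: [0.6031, -0.1837, 0.0924]
tcp_rot: [[-0.006, 0.002, -1.0], [0.001, -1.0, -0.002], [-1.0, -0.001, 0.006]]
force: [-5.6, -1.5, -0.5]
opening: 0.221
time_s: 16.25
position: [0.598, -0.1838, 0.0934]
tcp_rot: [[0.002, 0.001, -1.0], [-0.0, -1.0, -0.001], [-1.0, 0.0, -0.002]]
force: [0.1, 0.6, -1.0]
opening: 0.219
[32.4  8.2]
```

View pics/q.png

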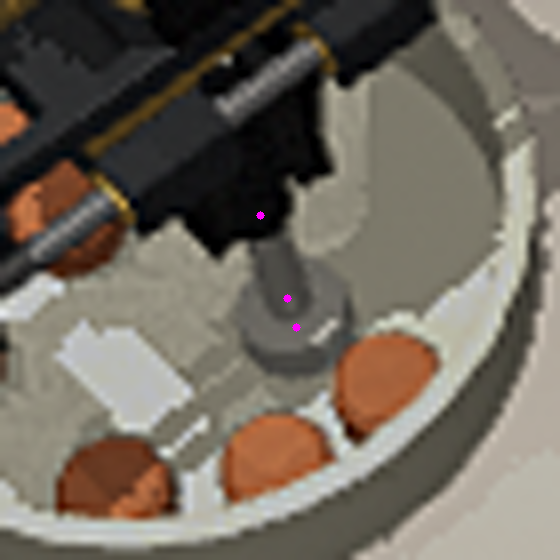

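Nearly upright again: foot top at crop (295,305) against (287,298) expected. I move to the +y side to get a clear view of F.

```bash
python3 -m inch '{"dp":[[0,-4,7],[0,-8,3],[0,-8,0],[0,-8,0],[0,-8,0],[0,-5,0],[0,0,0]],"yaw":[0,0,0,0,0,0,0]}'; python3 look.py r
```

```text
time_s: 16.88
position: [0.5875, -0.1405, 0.093]
tcp_rot: [[-0.0, 0.004, -1.0], [0.001, -1.0, -0.004], [-1.0, -0.001, 0.0]]
force: [0.7, 0.4, -0.9]
opening: 0.22
tcp rel mm [21.5 51.5] 0.093 t 16.8833 F [ 0.7  0.4 -0.9]
[-48. -22.] 206 dist {'A': 98, 'B': 107, 'C': 100, 'D': 59, 'E': 63, 'F': 16}
[-20. -66.] 129 dist {'A': 124, 'B': 112, 'C': 80, 'D': 63, 'E': 23, 'F': 37}
[66. 12.] 106 dist {'A': 62, 'B': 15, 'C': 45, 'D': 59, 'E': 96, 'F': 121}
[ 64. -21.] 98 dist {'A': 87, 'B': 42, 'C': 15, 'D': 53, 'E': 72, 'F': 110}
[ 42. -55.] 111 dist {'A': 109, 'B': 75, 'C': 25, 'D': 53, 'E': 39, 'F': 88}
```

View pics/r.png

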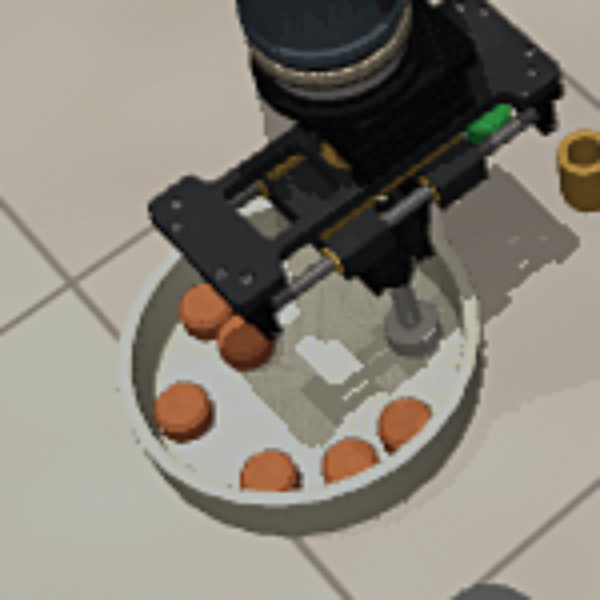

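F is now at crop (207,308) and D at (244,342). F and E look about 23 mm shifted, which is thin. For margin I push E further along the wall from behind, which also nudges F onward.

```bash
python3 -m inch '{"dp":[[0,8,1],[0,8,1],[0,8,1],[0,8,1],[0,8,1],[0,8,1],[0,8,1],[0,8,1],[0,8,1],[0,8,1],[0,8,1],[0,8,1],[0,5.5,1],[0,5.5,1],[0,0,0]],"yaw":[0,0,0,0,0,0,0,0,0,0,0,0,0,0,0]}'; python3 look.py s0; python3 -m inch '{"dp":[[0,1.5,6],[0,0,7],[0,-1.5,7],[0,-2,7],[0,0,0]],"yaw":[0,0,0,0,0]}'; python3 look.py s
```

```text
time_s: 18.18
position: [0.5738, -0.2507, 0.0931]
tcp_rot: [[0.0, 0.001, -1.0], [-0.001, -1.0, -0.001], [-1.0, 0.001, -0.0]]
force: [0.6, 0.4, -1.4]
opening: 0.216
tcp rel mm [  7.8 -58.7] 0.0931 t 18.1833 F [ 0.6  0.4 -1.4]
[-28. -16.] 66 dist {'A': 82, 'B': 88, 'C': 82, 'D': 39, 'E': 54, 'F': 27}
[-17. -71.] 57 dist {'A': 127, 'B': 114, 'C': 80, 'D': 66, 'E': 22, 'F': 42}
[66. 12.] 106 dist {'A': 62, 'B': 15, 'C': 45, 'D': 59, 'E': 96, 'F': 121}
[ 64. -21.] 99 dist {'A': 87, 'B': 42, 'C': 15, 'D': 53, 'E': 72, 'F': 110}
[ 42. -55.] 113 dist {'A': 109, 'B': 75, 'C': 26, 'D': 53, 'E': 39, 'F': 88}
time_s: 18.65
position: [0.5444, -0.2461, 0.0928]
tcp_rot: [[-0.003, 0.002, -1.0], [0.002, -1.0, -0.002], [-1.0, -0.002, 0.003]]
force: [-0.1, 0.7, -1.4]
opening: 0.223
tcp rel mm [-21.6 -54.1] 0.0928 t 18.65 F [-0.1  0.7 -1.4]
[-60. -15.] 44 dist {'A': 102, 'B': 117, 'C': 113, 'D': 71, 'E': 77, 'F': 27}
[-32. -18.] 107 dist {'A': 86, 'B': 92, 'C': 85, 'D': 43, 'E': 55, 'F': 23}
[66. 12.] 105 dist {'A': 62, 'B': 15, 'C': 45, 'D': 59, 'E': 96, 'F': 121}
[ 64. -21.] 98 dist {'A': 87, 'B': 42, 'C': 15, 'D': 53, 'E': 72, 'F': 110}
[ 42. -55.] 111 dist {'A': 109, 'B': 75, 'C': 25, 'D': 53, 'E': 39, 'F': 88}
```

View pics/s.png

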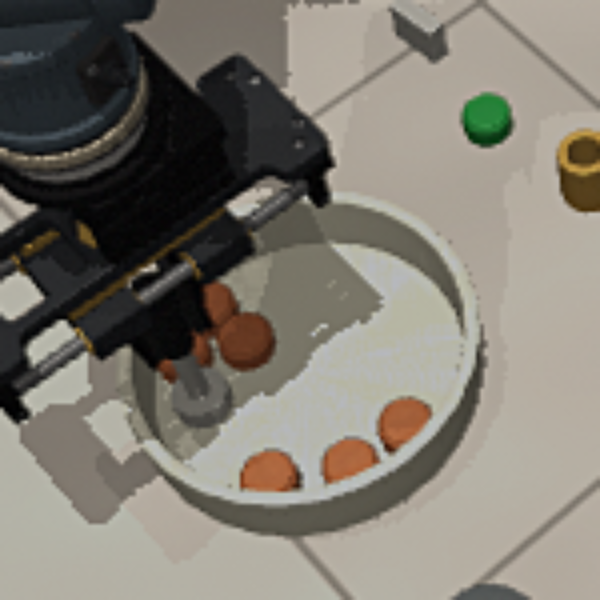

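E is now behind the rod at about crop (185,355), with F moved on ahead at (215,305). I go back to the +y side, foot still low, to check all six.

```bash
python3 -m inch '{"dp":[[0,-2,-8],[0,-4,-8],[0,-6,-8],[0,-8,-4],[0,-8,-2],[0,-8,-1],[0,-8,-1],[0,-8,-1],[0,-8,-1],[0,-8,-1],[0,-8,-1],[0,-8,-1],[0,-8,-1],[0,-6,0],[0,0,0]],"yaw":[0,0,0,0,0,0,0,0,0,0,0,0,0,0,0]}'; python3 look.py t;python3 tilt.py t2; python3 - <<'E'
from h import *
c=bot.capture("scene")
E

```

```text
time_s: 19.95
position: [0.5843, -0.1478, 0.093]
tcp_rot: [[-0.001, 0.003, -1.0], [0.001, -1.0, -0.003], [-1.0, -0.001, 0.001]]
force: [0.1, 0.5, -2.3]
opening: 0.225
tcp rel mm [18.3 44.2] 0.093 t 19.95 F [ 0.1  0.5 -2.3]
[-47. -36.] 250 dist {'A': 108, 'B': 113, 'C': 99, 'D': 62, 'E': 55, 'F': 2}
[66. 12.] 106 dist {'A': 62, 'B': 15, 'C': 45, 'D': 59, 'E': 96, 'F': 121}
[ 64. -21.] 97 dist {'A': 86, 'B': 42, 'C': 15, 'D': 54, 'E': 72, 'F': 110}
[ 42. -54.] 108 dist {'A': 109, 'B': 75, 'C': 25, 'D': 53, 'E': 39, 'F': 88}
[18.6 42.9]
```

View pics/t.png

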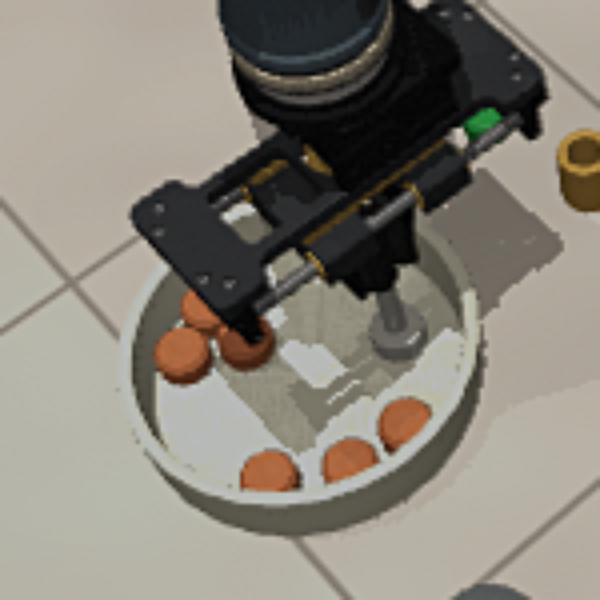

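View pics/t2.png

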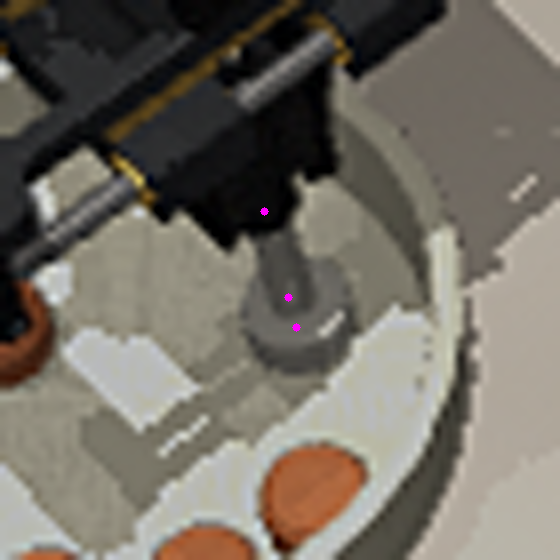

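```bash
python3 - <<'E'
from h import *
c=bot.capture("scene");D0=np.array([.566,-.192])
for n,u in dict(F=(208,308),E=(183,352),D=(246,341),F0=(201,345)).items():
    print(n,((ray(c,((u[0]+.5)/4-.5+90,(u[1]+.5)/4-.5+190),.026)-D0)*1000).round(1))
m=stones(c);im=c["color"].copy();im[~m]//=3
cv2.imwrite("pics/u.png",cv2.resize(im[245:295,120:170,::-1],None,fx=10,fy=10,interpolation=cv2.INTER_CUBIC))
E
```

```text
F [-57.5 -22.2]
E [-44.3 -47.2]
D [-26.7 -19.2]
F0 [-41.2 -37.9]
```

View pics/u.png

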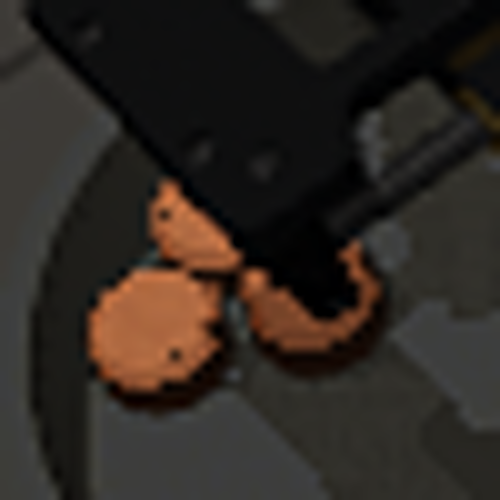

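F shows as about 22 mm shifted and touching E at crop (155,325), too thin a margin. One more push along the wall behind E drives F on.

```bash
python3 -m inch '{"dp":[[0,8,1],[0,8,1],[0,8,1],[0,8,1],[0,8,1],[0,8,1],[0,8,1],[0,8,1],[0,8,1],[0,8,1],[0,8,1],[0,5,7],[0,5,7],[0,0,8],[0,-2,7],[0,-3.5,6],[0,-4,5],[0,0,0]],"yaw":[0,0,0,0,0,0,0,0,0,0,0,0,0,0,0,0,0,0]}'; python3 look.py v
```

```text
time_s: 21.65
position: [0.5321, -0.2362, 0.093]
tcp_rot: [[-0.002, 0.003, -1.0], [0.002, -1.0, -0.003], [-1.0, -0.002, 0.002]]
force: [0.1, -0.3, -1.9]
opening: 0.214
tcp rel mm [-33.9 -44.2] 0.093 t 21.65 F [ 0.1 -0.3 -1.9]
[-65.  -2.] 97 dist {'A': 98, 'B': 118, 'C': 120, 'D': 76, 'E': 89, 'F': 41}
[-55. -26.] 31 dist {'A': 106, 'B': 116, 'C': 107, 'D': 67, 'E': 67, 'F': 15}
[-34. -15.] 108 dist {'A': 85, 'B': 93, 'C': 88, 'D': 45, 'E': 58, 'F': 25}
[66. 12.] 106 dist {'A': 62, 'B': 15, 'C': 45, 'D': 59, 'E': 96, 'F': 121}
[ 64. -21.] 98 dist {'A': 87, 'B': 42, 'C': 15, 'D': 53, 'E': 72, 'F': 110}
[ 42. -54.] 110 dist {'A': 109, 'B': 75, 'C': 25, 'D': 53, 'E': 39, 'F': 88}
```

View pics/v.png

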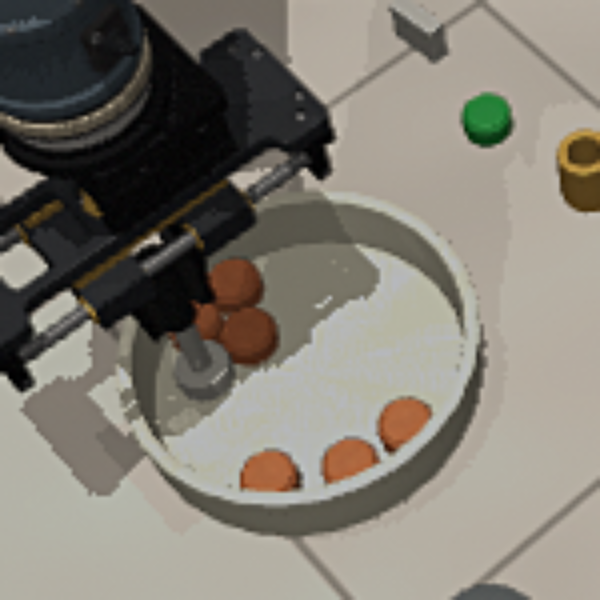

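F is now 41 mm, D 45 mm and E well over 50 mm from their starts. C, at 25 mm measured and partly hidden by the rim, is the smallest. All six are shifted with the foot low, so I lift out and carry to the pad.

```bash
python3 -m inch '{"dp":[[0,-2,-7],[0,-2,-7],[-8,0,0],[-14,0,0],[-20,0,0],[-20,0,0],[-20,0,0],[-14,0,0],[-4,0,0],[0,0,0]],"yaw":[0,0,0,0,0,0,0,0,0,0]}'; python3 -m inch '{"dp":[[0,-10,-1],[0,-20,-1],[0,-25,-1],[0,-25,-1],[0,-25,-1],[0,-25,-1],[0,-25,-1],[0,-25,-1],[0,-25,-1],[0,-25,-1],[0,-25,-1],[0,-25,-1],[0,-25,-1],[0,-25,-1],[0,-25,-1],[0,-20,-1],[0,-15,-1],[0,-5,-1],[0,0,0],[0,0,0]],"yaw":[0,0,0,0,0,0,0,0,0,0,0,0,0,0,0,0,0,0,0,0]}'; python3 - <<'E'
from h import *
c=bot.capture("scene");p=bot.read_state()['position'];print(p)
im=cv2.resize(c["color"][80:220,230:350,::-1],None,fx=4,fy=4,interpolation=cv2.INTER_CUBIC)
f=p[2]-.082
for z in(f,f+.016,f+.06):
    q=(proj(c,[p[0],p[1],z])-[230,80]+.5)*4
    cv2.circle(im,tuple(int(v) for v in q),3,(255,0,255),-1)
cv2.imwrite("pics/w.png",im)
E
```

```text
time_s: 22.53
position: [0.5489, -0.2344, 0.1948]
tcp_rot: [[0.003, 0.003, -1.0], [-0.002, -1.0, -0.003], [-1.0, 0.002, -0.003]]
force: [-0.1, 0.1, -1.2]
opening: 0.22
time_s: 24.2
position: [0.5642, 0.161, 0.1921]
tcp_rot: [[-0.002, 0.003, -1.0], [-0.001, -1.0, -0.003], [-1.0, 0.001, 0.002]]
force: [0.5, -0.6, -1.2]
opening: 0.223
[0.56441298 0.16050333 0.19232093]
```

View pics/w.png

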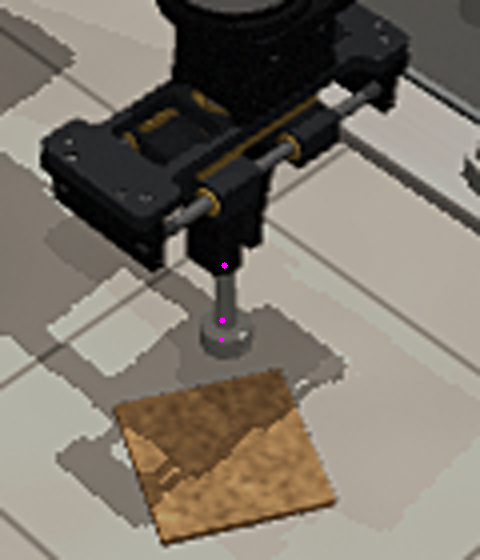

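The rod hangs almost upright over the pad: foot at crop (228,332), expected (222,321). I go down gently and watch the force.

```bash
python3 -m inch '{"dp":[[10,0,0],[15,0,0],[18,0,0],[18,0,0],[14,0,0],[10,0,0],[6,0,0],[4,0,0],[0,0,0],[0,0,0]],"yaw":[0,0,0,0,0,0,0,0,0,0]}'; python3 -m inch '{"dp":[[1,0,0],[1,0,0],[1,0,0],[0,0,0]],"yaw":[0,0,0,0]}'
```

```text
time_s: 25.08
position: [0.5654, 0.161, 0.0984]
tcp_rot: [[0.001, 0.002, -1.0], [0.0, -1.0, -0.002], [-1.0, -0.0, -0.001]]
force: [-0.3, -0.3, -1.4]
opening: 0.225
time_s: 25.42
position: [0.565, 0.1612, 0.0953]
tcp_rot: [[0.0, 0.002, -1.0], [0.0, -1.0, -0.002], [-1.0, -0.0, -0.0]]
force: [0.1, -0.5, -1.7]
opening: 0.223
```

```bash
for i in 1 2; do :; done; python3 -m inch '{"dp":[[1,0,0],[1,0,0],[0,0,0]],"yaw":[0,0,0]}' | grep -E "pos|force"; python3 -m inch '{"dp":[[1,0,0],[1,0,0],[0,0,0]],"yaw":[0,0,0]}'| grep -E "pos|force"
```

```text
position: [0.5648, 0.1611, 0.0929]
force: [-0.4, 0.3, -1.6]
position: [0.5648, 0.1611, 0.0908]
force: [-0.6, 0.9, -1.5]
```

```bash
python3 -m inch '{"dp":[[1,0,0],[1,0,0],[0,0,0]],"yaw":[0,0,0]}' | grep -E "pos|force"; python3 tilt.py x
```

```text
position: [0.5653, 0.1611, 0.09]
force: [-0.6, -0.4, 4.4]
[ -0.8 353.1]
```

View pics/x.png

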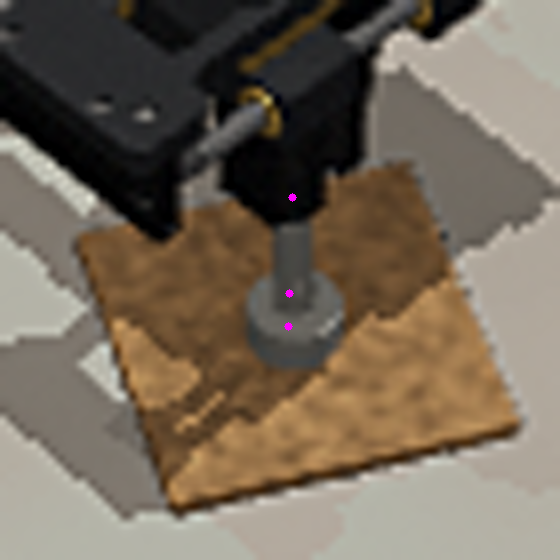

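The foot is down near the pad centre at crop (295,335), with contact force up by about 6 N and the fingers still holding. Now I release and lift away.

```bash
python3 -m inch '{"dp":[[0,0,0],[0,0,0]],"yaw":[0,0]}'; python3 -m inch '{"dp":[[0,0,0],[0,0,0],[0,0,0],[0,0,0],[0,0,0],[0,0,0],[0,0,0],[0,0,0],[0,0,0],[0,0,0]],"yaw":[0,0,0,0,0,0,0,0,0,0]}' 80; python3 tilt.py y
```

```text
time_s: 26.38
position: [0.5653, 0.1611, 0.09]
tcp_rot: [[0.001, 0.002, -1.0], [0.0, -1.0, -0.002], [-1.0, -0.0, -0.001]]
force: [-1.5, 0.4, 4.7]
opening: 0.224
time_s: 27.22
position: [0.565, 0.1611, 0.089]
tcp_rot: [[0.0, 0.002, -1.0], [-0.0, -1.0, -0.002], [-1.0, 0.0, -0.0]]
force: [0.5, 0.3, 0.3]
opening: 0.873
[ -1.1 353.1]
```

View pics/y.png

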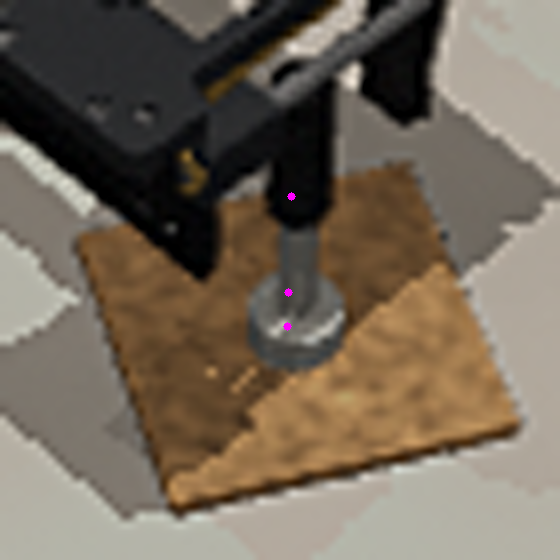

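The rod stands free between the open fingers at crop (297,320). I raise straight up and clear away toward the start side for the last look.

```bash
python3 -m inch '{"dp":[[-5,0,0],[-10,0,0],[-20,0,0],[-20,0,0],[-20,0,0],[-20,0,0],[-20,0,0],[-20,0,0],[-10,0,0],[-5,0,0],[0,0,10],[0,0,15],[0,0,15],[0,0,15],[0,0,15],[0,0,15],[0,0,10],[0,0,0],[0,0,0],[0,0,0]],"yaw":[0,0,0,0,0,0,0,0,0,0,0,0,0,0,0,0,0,0,0,0]}'; python3 look.py z; python3 - <<'E'
from h import *
for n in("scene","top"):
    c=bot.capture(n);cv2.imwrite(f"pics/{n}_end.png",c["color"][:,:,::-1])
E
```

```text
time_s: 28.93
position: [0.4707, 0.1609, 0.2389]
tcp_rot: [[0.001, 0.002, -1.0], [0.0, -1.0, -0.002], [-1.0, -0.0, -0.001]]
force: [-0.2, 0.2, 0.2]
opening: 0.919
tcp rel mm [-95.3 352.9] 0.2389 t 28.9333 F [-0.2  0.2  0.2]
[-52. -17.] 358 dist {'A': 97, 'B': 109, 'C': 105, 'D': 62, 'E': 70, 'F': 22}
[66. 12.] 106 dist {'A': 62, 'B': 15, 'C': 45, 'D': 59, 'E': 96, 'F': 121}
[ 64. -21.] 98 dist {'A': 87, 'B': 42, 'C': 15, 'D': 53, 'E': 72, 'F': 110}
[ 42. -55.] 111 dist {'A': 109, 'B': 75, 'C': 25, 'D': 53, 'E': 39, 'F': 88}
```

View pics/scene_end.png

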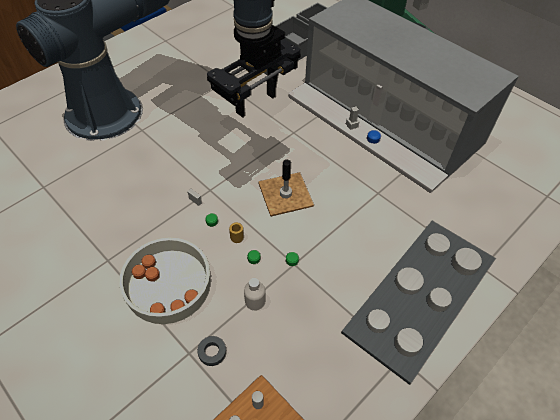

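View pics/top_end.png

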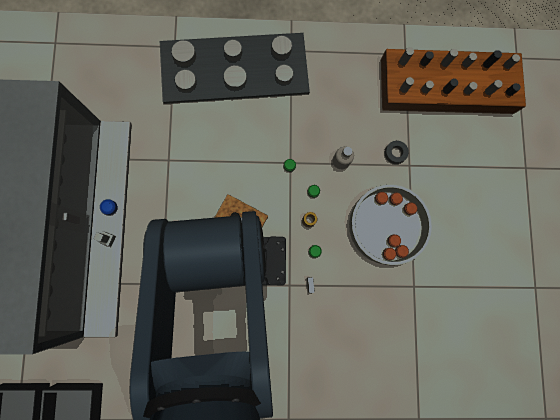

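Both end views agree. The rod stands upright on the pad at scene (286,180), and all six stones are in the dish. The bystanders sit at the same pixels as at the start. In the top view C moved from (400,203) to (411,209), about 28 mm, and B from (379,203) to (396,198), about 41 mm.

```bash
python3 -c "
from rig import bot
print(bot.hand_in())"
```

```text
the job is handed in; nothing more can be done
None
```

I stirred with the rod's foot about 4–6 mm above the dish floor, stood the rod back on the cork pad, let go only after it touched down, and handed in at about 29 s of the 67 s. The hand-in gives no verdict, so these are my own checks.

- **Stones:** all six ended in the dish, each more than 20 mm from where it lay. The smallest shift is one stone at 25 mm in the scene view and about 28 mm in the top view. The others moved 40 mm or more.
- **Rod:** in the last scene picture it stands upright and free, close to the pad's centre. The arm hid it from the top camera. Touchdown pressed about 6 N on the pad.
- **Bystanders:** all six are in the same places as before in the pictures.
- **Forces:** the highest wrist force I read was about 9 N, from pushing stones against the wall. I only read it at the end of moves, so a brief peak could have been higher.

**What went wrong on the way:**
- **Wedging:** the foot wedged between stones at the wall, and the rod turned up to about 10° in the grip. I backed off, righted it against a stone, and it stood straight at the end.
- **Extra push:** two stones first measured only 22–23 mm, too close to the limit, so I pushed again along the wall before lifting out.

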